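Stand up a display board and lock it with a T-slot stud

TASK

Push the green display board, which lies face down on its pegs, along the stand to the grey fence and tip it up against the fence so that it stands upright, its foot staying down on the stand all the while. Then take the red-handled stud from the slanted holder, lower its T head into the slot well clear of the board, slide it along until its round foot is against the board, turn it a quarter turn so that its bar lies across the slot and locks, and let go. Leave the other things on the desk where they are.

Things in the scene. Friction and masses are not known exactly. Their poses are not given: they have to be found in the camera images.
- stand: Fixed display stand: aluminium base 230 mm long (its x) x 170 mm wide (its y), top face 22 mm above the desk; origin on the desk under the base's centre, z up. Across its +x end stands a grey fence 12 mm thick: flat face at x = +95 mm (facing -x), top 102 mm above the desk.
- stand_slot (a point): Middle of the T-slot's mouth, 22 mm above the desk, at the stand's x = -10, y = 0 mm. The slot runs along x (stand's axes), open at the top: mouth 14 mm wide, lips 6 mm thick, cavity below 32 mm wide, 12 mm high, from 99 mm behind this point to 105 mm ahead (the fence).
- board_center (a point): Centre of the loose green board, 96 mm long (its x, from foot to top edge) x 130 mm wide (its y) x 15 mm thick, 280 g. On its -z face two steel pegs, 8 mm thick, 28 mm long, 75 mm from the foot edge and 52 mm either side of the middle. It starts on the stand, pegs down, foot edge 5 to 25 mm short of the fence. Upright: x up, plain +z face on the fence.
- board_edge (a point): Middle of the board's top edge, on the pegged (under) side; the board's axes. At the start this edge is raised: the board slopes about 20 degrees up from its foot, and this point is about 34 mm above the stand's top with free space below it between the pegs.
- stud_grip (a point): Centre of the red bar grip of the loose locking stud, 220 g: bar 30 mm long (its x) x 14 mm thick (its y) x 36 mm high (its z, the stud's axis, pointing away from the head). A black stem 18 mm thick joins it to the steel disc foot, 72 mm across, 8 mm thick, whose underside is 62 mm below this point.
- stud_foot (a point): Centre of the stud's disc underside; the grip's axes. Below it a 10 mm shank, then a T head 26 mm long (along the bar) x 10 mm wide x 7 mm high, ending 15 mm below. With the disc on the stand the head is in the cavity, free to slide and turn; bar along the slot lets it in and out, across the slot it is locked.
- holder: Fixed white slanted holder, 100 x 100 mm, 85 mm high, origin on the desk under its middle. Its upper face slopes 35 degrees, facing up and to its -x; the stud's disc rests there, head in an oblong pocket 14 x 32 mm, so the stud's axis leans 35 degrees from vertical to the holder's -x, bar pointing up the slope. Draw the stud out along its axis.
- seeds_a: seed sample box, 56 x 56 x 32 mm; a bystander; origin at the centre of its underside
- seeds_b: seed sample box, 56 x 56 x 32 mm; a bystander; origin at the centre of its underside
- seeds_c: seed sample box, 56 x 56 x 32 mm; a bystander; origin at the centre of its underside
- pot: white pot with a wooden lid, 76 mm across, 62 mm high; a bystander; origin at the centre of its underside
- tape: roll of tape lying flat, 90 mm across, 22 mm high; a bystander; origin at the centre of its underside
- dispenser: black tape dispenser, 150 x 50 mm, 72 mm high; a bystander; origin at the centre of its underside

How it is judged:
On the way, in this order (a step that is already met when the one before it is completed fails the run):
1. the board stands upright with its back on the fence and its foot on the stand (angle between board_center's own x axis and vertical below 0.08 rad and height (world z) of board_center between 0.063 and 0.078 m and x of board_center in the frame of stand between 0.0815 and 0.0925 m and angle between the z axis of board_center and the x axis of stand, either way round below 0.1 rad), for 0.3 s.
2. the stud stands in the slot, bar along the slot, its disc at least 20 mm clear of the board (all of step 1 and height (world z) of stud_grip below 0.0875 m and angle between stud_grip's own z axis and vertical below 0.08 rad and y of stud_grip in the frame of stand between -0.008 and 0.008 m and x of stud_grip in the frame of stand above -0.085 m and angle between the x axis of stud_grip and the x axis of stand, either way round below 0.5 rad and z of stud_grip in the frame of board_center below -0.0635 m), for 0.1 s.
3. the stud has been slid along the slot, bar still along it, until its disc is at the board's foot (within 6 mm) (all of step 1 and height (world z) of stud_grip below 0.0875 m and angle between stud_grip's own z axis and vertical below 0.08 rad and y of stud_grip in the frame of stand between -0.008 and 0.008 m and x of stud_grip in the frame of stand above -0.085 m and angle between the x axis of stud_grip and the x axis of stand, either way round below 0.5 rad and z of stud_grip in the frame of board_center above -0.0495 m), for 0.1 s.
At the end, for the whole second after the job is handed in: Board upright (4.5 degrees), back on the fence (6 mm), foot on the stand; stud upright in the slot, disc down (3.5 mm) and within 6 mm of the board, bar at least 70 degrees from the slot; both at rest; no other thing moved over 30 mm (all of step 1 and height (world z) of stud_grip below 0.0875 m and angle between stud_grip's own z axis and vertical below 0.08 rad and y of stud_grip in the frame of stand between -0.008 and 0.008 m and x of stud_grip in the frame of stand above -0.085 m and z of stud_grip in the frame of board_center above -0.0495 m and angle between the x axis of stud_grip and the x axis of stand, either way round above 1.22 rad and linear speed of each of board, stud below 0.02 m/s); the robot touches nothing.
It fails at once if the board is lifted off the stand (height (world z) of board_center above 0.105 m).
It fails at once if a bystander is moved by more than 30 mm (distance of any of seeds_a, seeds_b, seeds_c, pot, tape, dispenser from where it was at the start of the episode above 0.03 m).
It also fails if it takes over 72 s, if anything falls off the work surface, if the arm or the gripper's body presses on something with over 40 N, if the wrist force passes 120 N, or if a joint passes its speed limit or range.

ROBOT

A 6-joint arm with a two-finger parallel gripper is mounted at the origin on the work surface. World frame = base frame: x ahead of the robot, y to its left, z up, the work surface at z = 0. Lengths are in m, angles in rad, forces in N, time in s.
With the tool pointing down it reaches from about 0.35 to 0.95 m from the base axis. Payload 17.4 kg.
Tool frame: the origin (TCP) lies midway between the tips of the shut fingers; the grasp point (between the pads) lies 19 mm behind it (manip.grip_point_offset is the z of the grasp point in the tool frame, in m); z points along the fingers, y is the line along which they close (so a half turn about z gives the same grasp; the last joint's range is limited). The gripper opens to 93 mm and grips with 3 to 60 N. Pads are 15 mm wide; open, the fingers measure 128 mm over their backs; the gripper's body (75 mm by 188 mm) begins 65 mm behind the grasp point.
Start: joints at [1.134, 0.116, 1.442, -0, 1.584, -0.038], TCP at [0.262, 0.622, 0.219] pointing down, gripper open.
Joint ranges: [-2.83, 2.83], [-0.83, 2.19], [0.07, 2.5], [-1.14, 4.28], [0.01, 3], [-2.97, 2.97]. Speed limits (rad/s): [1.89, 1.89, 2.22, 3.14, 3.14, 3.14].

INTERFACE

Orientations are given as [roll, pitch, yaw] about the fixed x, y, z axes, in that order (R = Rz(yaw) Ry(pitch) Rx(roll)).
In Python, from workcell import manip, fingers, planner, sensors, optics, order gives the robot as it stands. The module is installed in compiled form; this text tells all that it offers. Calls block until the motion is done:
- manip.goto(position, orientation): joint-space move of the TCP to a pose.
- manip.move_linear(position, frame=None, v=0.15, until_force=None): straight line of the TCP; frame=None keeps the orientation; v is the mean speed in m/s. With until_force (N) it stops when the force on the tool has changed by that much, and returns True; else False.
- manip.movej(angles): joint-space move.
- fingers.command_gripper(opening, effort=None): opening from 0.0 (shut) to 1.0 (fully open); effort is the grip in N (None keeps the last); returns when the fingers have stopped.
- manip.sleep(seconds).
- planner.solve_ik(position, orientation): joint angles nearest the present ones, or None.
- sensors.get_state(): the state.
- optics.grab_frame(name): name is "scene" or "side" or "wrist"; returns a dict with "image" (480x640x3 uint8, red, green, blue), "mtx" (3x3 intrinsics, pixels), "R" (3x3) and "t" (3): a world point X has camera coordinates R X + t. Camera axes: x right, y down, z forward; pixel columns grow to the right and rows downward; lengths in m; the calibration is good to about 2 mm. A picture is of the moment at which its call begins. There is no depth.
A pose or a line that the arm cannot do raises manip.PlanningError and nothing moves.
- order.sign_off(): hands the job in; it is judged then, once.
Trained networks look in the newest picture that a camera, given by its name, has taken for a name from the list of things; names that differ only in an ending like _2 or _b are one class to them, and where a whole thing is asked for, a point or a joint stands for the part that bears it (a point fixed in the world has none). Each returns a list of dicts, best first, with "conf" (0 to 1); they miss things now and then, are a little off and sometimes report something else, mostly with a low value. They report only what shows in the picture. A call takes as long as a camera call.
- optics.search_frame(label, camera): "point" ([x, y, z] in m, in the coordinates of the camera as it stood for that picture, good to about 4 mm: the middle of the surface that is visible of it).
- optics.landmark_of(label, camera): "point" ([x, y, z] in m, in the coordinates of the camera as it stood for that picture, good to about 4 mm: a listed point, or the origin of a listed thing).
The state is a dict: "clock": time; "joints": joint angles; "qd": joint speeds; "tau": joint torques, N m; "tool_pos": TCP position; "ee_rot": TCP orientation; "contact_force": force on the tool from outside, world axes, zero at the start; "ft_torque": the same for the moment, N m; "grip_width": opening from 0.0 (shut) to 1.0 (fully open); "finger_force": force on a finger pad.
Only numpy, scipy, OpenCV 4.12 (cv2) and the standard library are available. Lean on these libraries where they do the work, as an engineer would, in place of code of your own. Each camera call takes 0.05 s, during which the arm holds its last target. There are 200 camera calls.

## Working session

There is one attempt and no reset: what is moved stays moved. The work goes in short steps, each a Python script; the robot and the scene stay as the last script left them, time stands still between calls to the robot, and variables do not carry over. Pictures are saved under pics/ and viewed, at most 14 in all, crops included, and the job is handed in when it is done.

```bash
mkdir -p pics; ls
cat > h.py <<'E'
import numpy as np, cv2
from scipy.spatial.transform import Rotation as Ro
from workcell import manip, fingers, planner, sensors, optics, order
def grab(c,save=None):
    f=optics.grab_frame(c)
    if save: cv2.imwrite('pics/'+save,f['image'][:,:,::-1])
    return f
def w(f,p): return f['R'].T@(np.array(p)-f['t'])
def px(f,X):
    c=f['R']@np.array(X)+f['t']; u=f['mtx']@c; return u[:2]/u[2]
def ray(f,uv,z):
    d=f['R'].T@np.linalg.inv(f['mtx'])@np.array([uv[0],uv[1],1.]); o=-f['R'].T@f['t']
    return o+d*(z-o[2])/d[2]
def lm(f,c,l,fn=None):
    return [(round(r['conf'],2),np.round(w(f,r['point']),4)) for r in (fn or optics.landmark_of)(l,c)[:3]]
E
python3 - <<'E'
from h import *
for c in ['scene','side']:
    f=grab(c,c+'0.png'); print(c,'cam',np.round(-f['R'].T@f['t'],3))
    for l in ['stand','stand_slot','board_center','board_edge','stud_grip','stud_foot','holder','seeds_a','pot','tape','dispenser']:
        print(l,lm(f,c,l))
print(sensors.get_state())
E
```

```text
pics
scene cam [1.286 0.171 1.096]
stand [(0.81, array([ 0.5668, -0.1012, -0.0032]))]
stand_slot [(0.86, array([ 0.571 , -0.1069,  0.0165]))]
board_center [(0.82, array([ 0.555 , -0.0658,  0.0462]))]
board_edge [(0.75, array([ 0.5619, -0.115 ,  0.0524])), (0.44, array([ 7.821e-01, -1.223e-01, -2.000e-04]))]
stud_grip [(0.83, array([0.5252, 0.2385, 0.1035])), (0.5, array([ 7.205e-01,  1.758e-01, -3.000e-04])), (0.18, array([ 0.7741,  0.0214, -0.0028]))]
stud_foot [(0.71, array([0.557 , 0.2399, 0.054 ])), (0.63, array([ 0.7693,  0.0276, -0.0033])), (0.49, array([ 0.5688, -0.1002, -0.0053]))]
holder [(0.56, array([ 0.5707, -0.1056,  0.0162])), (0.55, array([ 0.5577,  0.2415, -0.0048])), (0.33, array([0.5577, 0.2398, 0.0517]))]
seeds_a [(0.88, array([ 0.7722,  0.0252, -0.0027])), (0.73, array([ 0.7246,  0.1765, -0.0018])), (0.57, array([ 0.3744,  0.1045, -0.0008]))]
pot [(0.43, array([ 0.7714,  0.0246, -0.004 ]))]
tape [(0.7, array([ 0.3624,  0.3583, -0.0026]))]
dispenser [(0.48, array([ 0.5601, -0.1152,  0.0504]))]
side cam [ 0.534 -0.776  0.922]
stand [(0.59, array([ 0.5673, -0.0978, -
[... 605 characters left out ...]
  4.113e-01, -1.000e-04]))]
{'clock': 1.2, 'joints': array([ 1.13421194e+00,  1.15992988e-01,  1.44160060e+00,  6.19395752e-06,
        1.58400585e+00, -3.77570736e-02]), 'qd': array([-0.00016122, -0.00015496, -0.00058505,  0.00022023, -0.00082533,
       -0.00150589]), 'tau': array([-4.18391865e-03, -7.21041012e+01, -6.22729754e+01,  7.77544035e-02,
        1.87592529e-02,  8.95732981e-07]), 'tool_pos': array([0.26210918, 0.62203518, 0.21865049]), 'ee_rot': array([-3.14158611e+00, -6.44514734e-06,  2.74276542e+00]), 'contact_force': array([0.43789787, 0.51845636, 0.26655248]), 'ft_torque': array([ 0.01127563, -0.0238815 ,  0.0047998 ]), 'finger_force': 0.0, 'grip_width': 0.9996355227939063}
```

View pics/scene0.png

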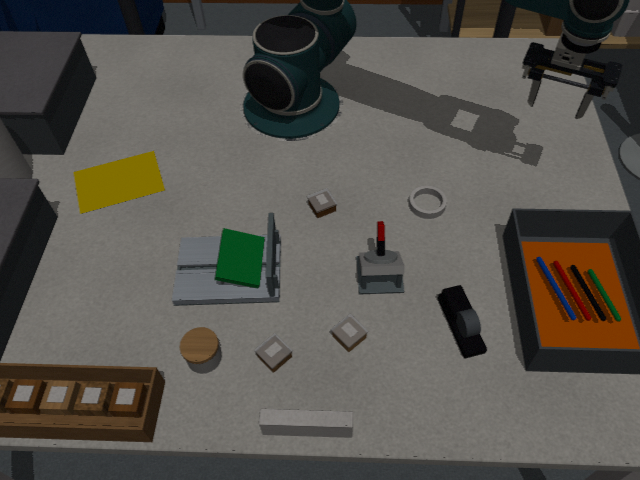

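View pics/side0.png

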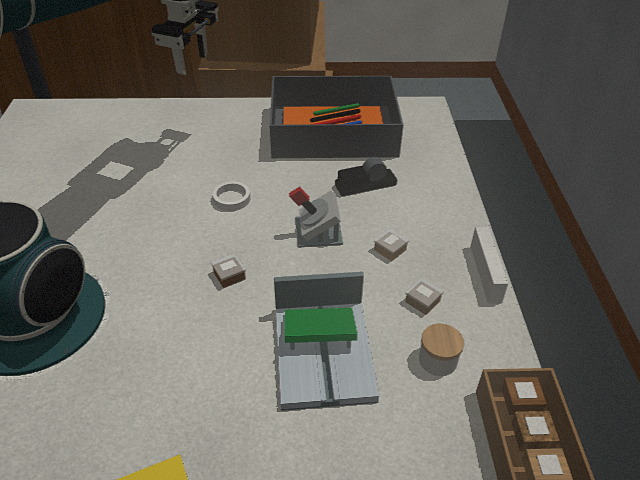

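The scene view shows the stand (174–281, 238–303) with its fence at the right end (270, 215–290), which is toward world +y. The board slopes down toward the fence. The stud (380, 225–255) leans toward the robot. The side view agrees. Next I'll take close wrist views over the holder and the stand.

Run:
```python
from h import *
print([np.round(ray(f,uv,z),3) for f in [grab('scene')] for uv,z in [((55,210),.12),((95,70),.12),((174,297),.022),((281,293),.022),((180,238),.022)]])
fingers.command_gripper(0.6)
for n,p,yaw in [('hol',[0.45,0.24,0.36],0),('std',[0.57,-0.10,0.36],-np.pi/2)]:
    best=None
    for y in (yaw,yaw+np.pi):
        q=planner.solve_ik(p,[np.pi,0,y]); print(n,y,None if q is None else np.round(q,2))
        if q is not None and (best is None or abs(q[5])<abs(best[5])): best=q
    manip.movej(best)
    f=grab('wrist','w_'+n+'.png'); print('cam',np.round(w(f,[0,0,0]),3),'axis',np.round(f['R'][2],3))
    for l in (['stud_grip','stud_foot','holder'] if n=='hol' else ['stand','stand_slot','board_center','board_edge']): print(l,lm(f,'wrist',l))
print(sensors.get_state()['clock'])
```

```text
[array([ 0.498, -0.472,  0.12 ]), array([ 0.014, -0.517,  0.12 ]), array([ 0.652, -0.201,  0.022]), array([0.636, 0.028, 0.022]), array([ 0.494, -0.218,  0.022])]
hol 0 [ 0.44 -0.24  1.56 -0.    1.83  2.01]
hol 3.141592653589793 [ 0.44 -0.24  1.56  0.    1.83 -1.13]
cam [0.374 0.24  0.526] axis [ 0.276 -0.001 -0.961]
stud_grip [(0.88, array([0.5247, 0.2385, 0.1012]))]
stud_foot [(0.63, array([0.5584, 0.2403, 0.0537]))]
holder []
std -1.5707963267948966 [-0.22 -0.1   1.43 -0.    1.81  2.92]
std 1.5707963267948966 [-0.22 -0.1   1.43  0.    1.81 -0.22]
cam [ 0.57  -0.023  0.526] axis [ 0.001 -0.277 -0.961]
stand []
stand_slot []
board_center [(0.94, array([ 0.5585, -0.0657,  0.0435]))]
board_edge [(0.93, array([ 0.5579, -0.1179,  0.0555]))]
5.475
```

View pics/w_std.png

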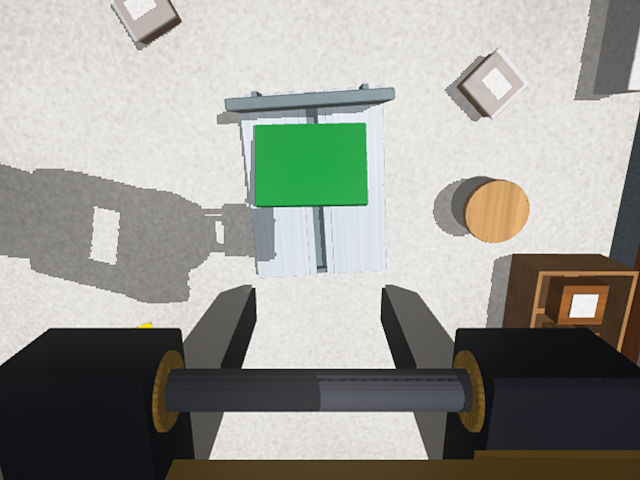

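View pics/w_hol.png

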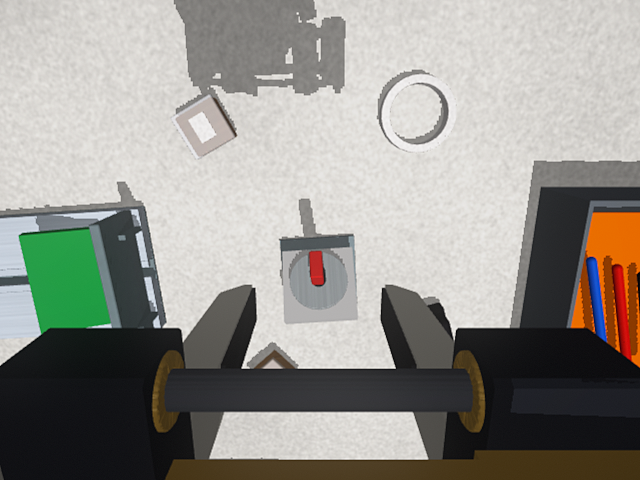

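Run:
```python
from h import *
f=grab('wrist')
P={k:ray(f,uv,z)[:2] for k,uv,z in [('nl',(257,277),.022),('nr',(386,270),.022),('fl',(227,110),.102),('fr',(394,100),.102),('slot0',(322,272),.022),('slot1',(318,212),.022),('slotf',(312,115),.022)]}
for k in P: print(k,np.round(P[k],4))
a=lambda v:np.degrees(np.arctan2(v[1],v[0]))
print('near',a(P['nr']-P['nl'])+90,'fence',a(P['fr']-P['fl'])+90,'slot',a(P['slotf']-P['slot0']))
img=f['image']; hsv=cv2.cvtColor(img,cv2.COLOR_RGB2HSV)
m=cv2.inRange(hsv,(50,120,50),(75,255,255)); c=max(cv2.findContours(m,0,1)[0],key=cv2.contourArea)
print('board quad',cv2.approxPolyDP(c,6,True)[:,0].tolist())
I=np.ascontiguousarray(img[60:300,200:420,::-1]); cv2.imwrite('pics/z.png',cv2.resize(I,None,fx=2.5,fy=2.5,interpolation=cv2.INTER_CUBIC))
```

```text
nl [ 0.4895 -0.2183]
nr [ 0.6609 -0.2081]
fl [ 0.4795 -0.0092]
fr [6.459e-01 6.000e-04]
slot0 [ 0.5761 -0.2111]
slot1 [ 0.5706 -0.1299]
slotf [ 0.5633 -0.012 ]
near 93.41159593873836 fence 93.35946540309337 slot 93.68484696566796
board quad [[364, 123], [255, 125], [255, 205], [365, 204]]
```

View pics/z.png

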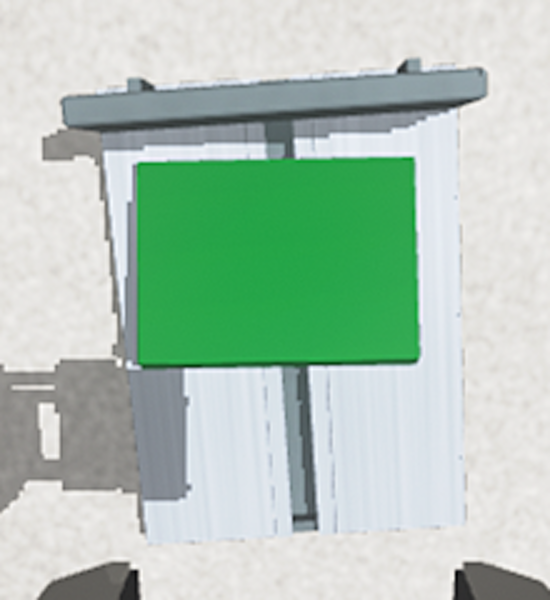

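Stand centre is about (0.568, −0.099) with yaw 93.5°. The slot line agrees with the near edge, the fence edge and the network. The board is about 15 mm short of the fence and skewed about 2°. I'll push it to the fence.

```bash
cat >> h.py <<'E'
C=np.array([0.5682,-0.0988]); YAW=np.radians(93.5)
ex=np.array([np.cos(YAW),np.sin(YAW)]); ey=np.array([-ex[1],ex[0]])
def S(x,y,z): return np.array([*(C+x*ex+y*ey),z])       # stand -> world
def inv(p): d=np.array(p[:2])-C; return np.round([d@ex,d@ey,p[2]],4)
def tool(phi,sgn): # tool z along ex, phi below horizontal
    z=np.array([*(ex*np.cos(phi)),-np.sin(phi)]); y=sgn*np.array([*ey,0]); return Ro.from_matrix(np.c_[np.cross(y,z),y,z]).as_euler('xyz')
def st(): 
    s=sensors.get_state(); print('t %.2f'%s['clock'],'tcp_s',inv(s['tool_pos']),'F',np.round(s['contact_force'],1),'grip %.3f ff %.1f'%(s['grip_width'],s['finger_force'])); return s
YB=0.009
E
python3 - <<'E'
from h import *
fingers.command_gripper(0.0)
for sg in (1,-1):
    for x,z in [(-.09,.2),(-.03,.064),(.07,.09)]:
        q=planner.solve_ik(S(x,YB,z),tool(np.radians(30),sg)); print(sg,x,None if q is None else np.round(q,2))
E
```

```text
1 -0.09 [-0.69  0.33  1.47  0.79  2.05  2.5 ]
1 -0.03 [-0.63  0.39  1.64  0.77  1.85  2.37]
1 0.07 [-0.51  0.25  1.76  0.84  1.78  2.46]
-1 -0.09 [-0.69  0.33  1.47  0.79  2.05 -0.64]
-1 -0.03 [-0.63  0.39  1.64  0.77  1.85 -0.77]
-1 0.07 [-0.51  0.25  1.76  0.84  1.78 -0.68]
```

Run:
```python
from h import *
o=tool(np.radians(30),-1)
manip.goto(S(-.09,YB,.2),o)
manip.move_linear(S(-.05,YB,.064),v=.2)
print(manip.move_linear(S(.006,YB,.064),v=.04,until_force=5)); st()
f=grab('side','side1.png'); print(lm(f,'side','board_center'),lm(f,'side','board_edge'))
f=grab('wrist','w1.png')
a=grab('side')['image'][240:430,230:420]; cv2.imwrite('pics/m1.png',np.hstack([cv2.resize(np.ascontiguousarray(a[:,:,::-1]),(380,380)),cv2.resize(f['image'][:,:,::-1],(420,380))]))
```

```text
True
t 9.34 tcp_s [0.0012 0.0087 0.064 ] F [ 1.9 -2.2  1.2] grip 0.004 ff 1.0
[(0.72, array([ 0.5573, -0.0528,  0.0447]))] [(0.85, array([ 0.5608, -0.1014,  0.055 ]))]
```

View pics/m1.png

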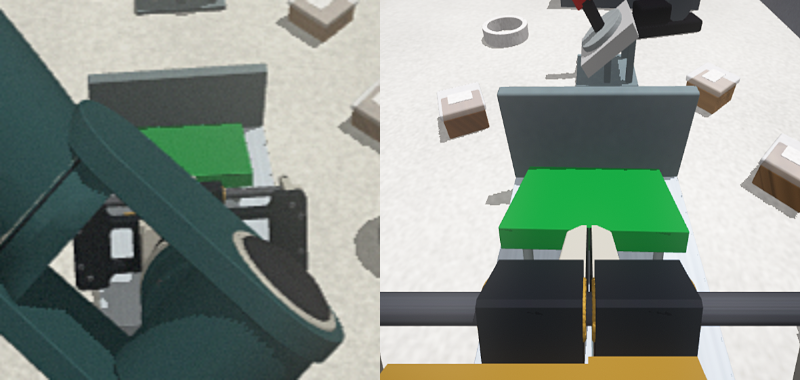

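The wrist view shows the board square against the fence, with the closed fingertips at the middle of its top edge (590, 235). The TCP is at x_s = 1 mm against an expected edge at 2 mm. Next I'll hook under the edge and tip the board up.

Run:
```python
from h import *
h=.008; u=np.array([.5,.866])
manip.move_linear(S(-.03,YB,.064),v=.15)
manip.move_linear(S(-.03,YB,.037),v=.15)
print(manip.move_linear(S(.007,YB,.037),v=.08,until_force=8)); st()
for i,t in enumerate(np.linspace(18,86,12)):
    s=np.interp(t,[20,90],[.084,.062]); th=np.radians(t)
    Q=np.array([.095-.015*np.sin(th)-s*np.cos(th), .022+s*np.sin(th)]); p=Q-h*u
    r=manip.move_linear(S(p[0],YB,p[1]),v=.05,until_force=20)
    if i%3==2 or r: st()
    if r: print('stop',t); break
f=grab('scene','s2.png'); print([inv(b) for a,b in lm(f,'scene','board_center')+lm(f,'scene','board_edge')])
g=grab('wrist'); a=f['image'][190:320,160:300]; cv2.imwrite('pics/m2.png',np.hstack([cv2.resize(np.ascontiguousarray(a[:,:,::-1]),(400,380)),cv2.resize(g['image'][:,:,::-1],(400,380))]))
```

```text
False
t 10.89 tcp_s [0.0072 0.009  0.0373] F [ 0.7  0.3 -0.4] grip 0.006 ff 0.0
t 11.78 tcp_s [0.0139 0.009  0.0562] F [-0.4 -1.4 -1. ] grip 0.005 ff 0.6
t 12.68 tcp_s [0.0307 0.009  0.0717] F [ 0.3  0.1 -0.3] grip 0.005 ff 0.5
t 13.57 tcp_s [0.051 0.009 0.079] F [ 1.2 -0.9 -0.5] grip 0.005 ff 0.2
t 14.44 tcp_s [0.072  0.0091 0.0781] F [-0.2  0.7 -0.9] grip 0.004 ff 0.0
[array([0.0898, 0.0057, 0.0686]), array([0.0804, 0.0064, 0.1142])]
```

View pics/m2.png

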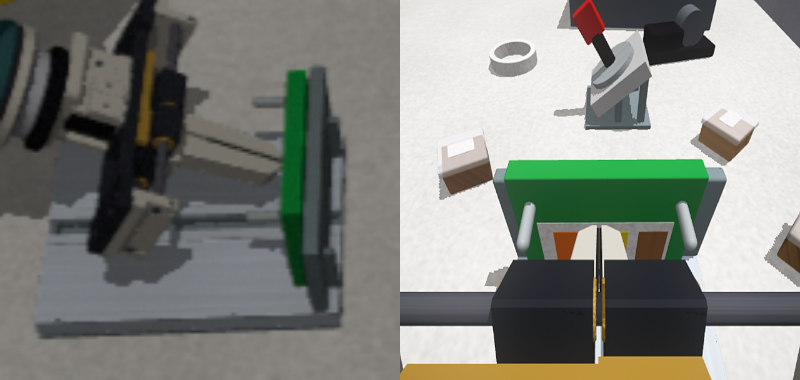

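The wrist and scene views show the board upright with its peg side toward the gripper and its back on the fence (scene crop 285–300, 70–285). I'll press it flush, back off, and go to the stud.

```bash
cat >> h.py <<'E'
PSI=0.07; ax=np.array([-np.sin(np.radians(35))*np.cos(PSI),-np.sin(np.radians(35))*np.sin(PSI),np.cos(np.radians(35))])
hy=np.array([-np.sin(PSI),np.cos(PSI),0]); OH=Ro.from_matrix(np.c_[np.cross(hy,-ax),hy,-ax]).as_euler('xyz')
GRIP=np.array([.5234,.2381,.1032])
E
python3 - <<'E'
from h import *
print(manip.move_linear(S(.084,YB,.076),v=.03,until_force=5)); st()
manip.move_linear(S(.03,YB,.076),v=.1)
manip.move_linear(S(-.07,YB,.25),v=.25)
fingers.command_gripper(.5,40)
p=GRIP-.015*ax
q=planner.solve_ik(p+.09*ax,OH); print(np.round(q,2)); 
manip.goto(p+.09*ax,OH); st()
f=grab('wrist','w3.png'); print(lm(f,'wrist','stud_grip'),lm(f,'wrist','stud_foot'),'pred px',px(f,GRIP),px(f,GRIP-.062*ax))
f=grab('scene','s3.png');print([inv(b) for a,b in lm(f,'scene','board_center')+lm(f,'scene','board_edge')], lm(f,'scene','stud_grip'))
E
```

```text
True
t 14.94 tcp_s [0.0768 0.0088 0.0772] F [ 0.4 -7.   3.6] grip 0.009 ff 3.6
[ 0.56 -0.54  2.17 -0.33  0.98 -0.97]
t 19.18 tcp_s [0.3381 0.0668 0.1647] F [ 0.5 -0.4  0.6] grip 0.502 ff 0.0
[(0.65, array([0.5218, 0.239 , 0.1045]))] [(0.62, array([0.5599, 0.2409, 0.0556]))] pred px [320.16897008 251.85840967] [319.86957574 227.6589457 ]
[array([0.0913, 0.0084, 0.0684]), array([0.0802, 0.0089, 0.1137])] [(0.84, array([0.5228, 0.2387, 0.1035]))]
```

View pics/w3.png

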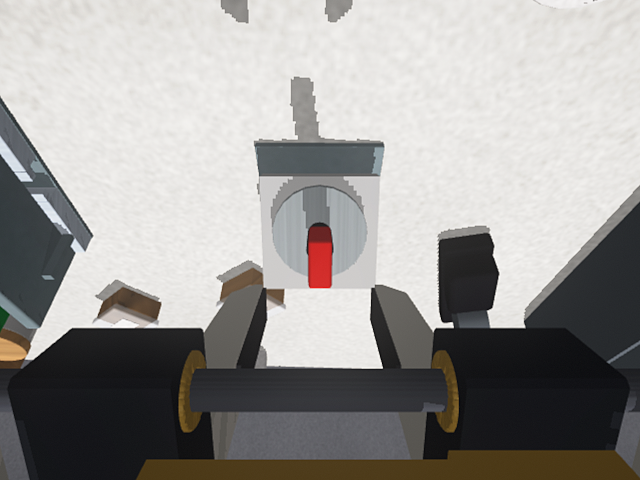

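The red bar (320, 225–288) is centred between the fingers and aligned with them, matching the prediction. I'll grasp it, draw it out, and carry it over the slot.

```bash
cat >> h.py <<'E'
y_=np.array([*-ey,0]); OD=Ro.from_matrix(np.c_[np.cross(y_,[0,0,-1]),y_,[0,0,-1]]).as_euler('xyz')
E
python3 - <<'E'
from h import *
p=GRIP-.015*ax
print(manip.move_linear(p,v=.08,until_force=8)); st()
fingers.command_gripper(0.0,40); st()
manip.move_linear(p+.07*ax,v=.08); st()
manip.goto(S(.13,0,.25),OD)
manip.goto(S(-.01,0,.17),OD); st()
f=grab('wrist','w4.png'); print('grip,foot',[(a,inv(b)) for l in('stud_grip','stud_foot') for a,b in lm(f,'wrist',l)])
f=grab('side','s4.png'); a=f['image'][200:430,220:420]; print('grip,foot',[(a_,inv(b)) for l in('stud_grip','stud_foot') for a_,b in lm(f,'side',l)])
g=cv2.imread('pics/w4.png'); cv2.imwrite('pics/m4.png',np.hstack([cv2.resize(np.ascontiguousarray(a[:,:,::-1]),(350,400)),cv2.resize(g,(450,400))]))
f=grab('scene');print([inv(b) for a,b in lm(f,'scene','board_center')+lm(f,'scene','stud_grip')])
E
```

```text
False
t 20.81 tcp_s [0.3392 0.0155 0.0915] F [-0.9  0.6  0. ] grip 0.503 ff 0.0
t 21.48 tcp_s [0.3392 0.0155 0.091 ] F [-0.9  0.3  1.6] grip 0.156 ff 40.0
t 22.50 tcp_s [0.3386 0.0557 0.1477] F [-0.1  0.4 -1.6] grip 0.156 ff 40.0
t 24.14 tcp_s [-9.2e-03  1.0e-04  1.7e-01] F [ 0.5  0.2 -1.8] grip 0.160 ff 40.0
grip,foot [(0.8, array([-0.0119, -0.0017,  0.1827])), (0.66, array([-0.0099, -0.0009,  0.1249]))]
grip,foot [(0.54, array([0.0857, 0.0079, 0.0666])), (0.71, array([-0.0061, -0.0022,  0.1211]))]
[array([0.0893, 0.006 , 0.0667]), array([0.0798, 0.0058, 0.1123]), array([-0.0116,  0.0031,  0.184 ])]
```

View pics/m4.png

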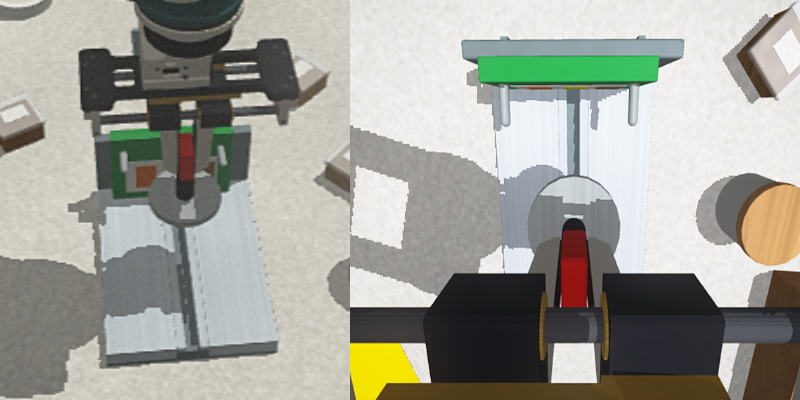

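The stud hangs vertical in the grip with its bar along the slot, and the board is still upright. I'll check the slot's sideways offset in the wrist image, then lower.

Run:
```python
from h import *
f=grab('wrist'); g=cv2.cvtColor(f['image'],cv2.COLOR_RGB2GRAY).astype(float)
for r in range(120,205,12):
    row=g[r,290:350]; d=row<(row.max()+row.min())/2; xs=np.where(d)[0]+290
    if len(xs): c=[ray(f,(v,r),.022) for v in (xs.min()-.5,xs.max()+.5)]; print(r,xs.min(),xs.max(),inv(c[0])[:2],inv(c[1])[:2], row.min(),row.max())
r=manip.move_linear(S(-.01,0,.09),v=.12,until_force=6)
if not r: r=manip.move_linear(S(-.01,0,.066),v=.025,until_force=5)
print(r); st()
```

```text
120 308 349 [0.0698 0.0072] [ 0.0698 -0.0241] 89.0 255.0
132 308 349 [0.0611 0.0073] [ 0.0612 -0.0243] 92.0 249.0
144 309 349 [0.0524 0.0066] [ 0.0524 -0.0244] 91.0 249.0
156 309 325 [0.0435 0.0066] [ 0.0435 -0.0063] 91.0 248.0
168 309 325 [0.0344 0.0067] [ 0.0344 -0.0064] 98.0 246.0
180 309 325 [0.0252 0.0067] [ 0.0252 -0.0064] 99.0 246.0
192 309 325 [0.0158 0.0068] [ 0.0158 -0.0065] 91.0 245.0
204 290 325 [0.0063 0.0218] [ 0.0063 -0.0066] 96.0 249.0
True
t 26.27 tcp_s [-0.0099  0.0005  0.0679] F [-1.9 -0.5  4.2] grip 0.156 ff 39.9
```

The slot centre is at y_s = 0.2 mm, and the disc is down (TCP z 0.068). Next I'll slide to the board.

Run:
```python
from h import *
manip.move_linear(S(-.01,.0002,.0685),v=.02); manip.sleep(.3); st()
print(manip.move_linear(S(.030,.0002,.0685),v=.06,until_force=12)); st()
print(manip.move_linear(S(.050,.0002,.0685),v=.03,until_force=5)); s=st()
manip.sleep(.3); st(); print(np.round(s['joints'],3))
f=grab('scene','s5.png');print([(l,inv(b)) for l in ('board_center','board_edge','stud_grip') for a,b in lm(f,'scene',l)[:1]])
f2=grab('wrist','w5.png');print([(l,inv(b)) for l in ('board_center','board_edge','stud_grip') for a,b in lm(f2,'wrist',l)[:1]])
a=f['image'][180:320,150:310]; g=f2['image']; cv2.imwrite('pics/m5.png',np.hstack([cv2.resize(np.ascontiguousarray(a[:,:,::-1]),(400,350)),cv2.resize(np.ascontiguousarray(g[:,:,::-1]),(400,350))]))
```

```text
t 26.82 tcp_s [-0.01    0.0003  0.0684] F [ 0.5 -1.2 -1.9] grip 0.160 ff 39.9
False
t 27.63 tcp_s [0.0299 0.0002 0.0685] F [ 0.6  0.2 -2.4] grip 0.163 ff 39.9
True
t 28.23 tcp_s [0.048  0.0002 0.0685] F [ 1.7 -2.9  3.3] grip 0.161 ff 39.9
t 28.52 tcp_s [0.0477 0.0002 0.0683] F [ 2.  -2.4  5.8] grip 0.160 ff 39.8
[-1.340e-01 -3.500e-02  1.845e+00 -1.000e-03  1.333e+00 -1.960e-01]
[('board_center', array([0.0904, 0.0068, 0.068 ])), ('board_edge', array([0.0839, 0.0072, 0.1125])), ('stud_grip', array([0.046 , 0.0017, 0.0815]))]
[('board_edge', array([0.0795, 0.0042, 0.1171])), ('stud_grip', array([0.0464, 0.0013, 0.0842]))]
```

View pics/m5.png

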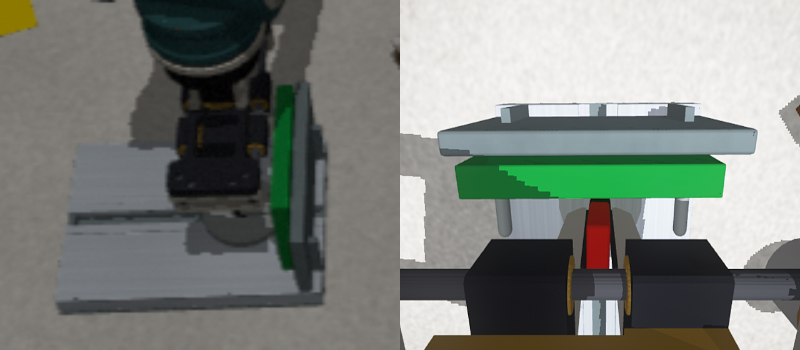

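Run:
```python
from h import *
f=grab('wrist'); hsv=cv2.cvtColor(f['image'],cv2.COLOR_RGB2HSV)
m=cv2.inRange(hsv,(50,120,30),(75,255,255)); c=max(cv2.findContours(m,0,1)[0],key=cv2.contourArea)
Q=cv2.approxPolyDP(c,5,True)[:,0]
for q in Q: print(q, inv(ray(f,q,.118)))
print('pred',[np.round(px(f,S(x,y,.118))).tolist() for x in(.095,.08) for y in (.073,-.057)])
print('fence front top',[np.round(px(f,S(.095,y,.102))).tolist() for y in (.08,-.08)])
for uv in [((438-400)*1.6,155*480/350),((757-400)*1.6,152*480/350)]: print(inv(ray(f,uv,.102)))
```

```text
[520 225] [ 0.0953 -0.0602  0.118 ]
[494 212] [ 0.0992 -0.052   0.118 ]
[123 214] [0.0985 0.0569 0.118 ]
[ 88 233] [0.0927 0.0681 0.118 ]
[ 97 272] [0.0804 0.0673 0.118 ]
[514 270] [ 0.0811 -0.0603  0.118 ]
pred [[70.0, 226.0], [509.0, 226.0], [79.0, 273.0], [503.0, 273.0]]
fence front top [[78.0, 214.0], [556.0, 214.0]]
[0.0955 0.0856 0.102 ]
[ 0.097  -0.0846  0.102 ]
```

The board is upright: its front top edge measures x_s = 0.0804–0.0811 against an expected 0.080. The stud may be off-centre along the bar in the grip, so I'll measure that before turning.

Run:
```python
from h import *
manip.move_linear(S(.0465,.0002,.0685),v=.02); manip.sleep(.1); s=st()
f=grab('wrist','w6.png'); hsv=cv2.cvtColor(f['image'],cv2.COLOR_RGB2HSV)
m=cv2.inRange(hsv,(0,150,40),(8,255,255))|cv2.inRange(hsv,(172,150,40),(180,255,255)); ys,xs=np.where(m)
for r in range(ys.min(),ys.max()+1,6):
    t=xs[ys==r]; 
    if len(t): print(r,t.min(),t.max(),f['image'][r,int(t.mean())])
c=np.ascontiguousarray(f['image'][230:430,230:410,::-1]); cv2.imwrite('pics/z6.png',cv2.resize(c,None,fx=3,fy=3))
for z in (.102,.066): print(z,'TCP+15 px',px(f,[*S(.0615,0,z)]),'y=.007',px(f,S(.0615,.007,z)))
```

```text
t 29.32 tcp_s [0.0465 0.0003 0.0683] F [ 1.1 -1.7  1.7] grip 0.161 ff 39.8
276 308 311 [53 30 21]
282 303 334 [100  28  18]
288 302 335 [101  28  20]
294 301 335 [100  25  17]
300 300 335 [100  24  18]
306 299 336 [99 23 17]
312 298 336 [141  23  19]
318 298 336 [150  24  21]
324 298 336 [150  23  20]
330 298 335 [150  21  18]
336 298 334 [149  20  18]
342 298 334 [149  20  19]
348 298 334 [148  18  18]
354 298 334 [147  20  18]
360 298 333 [148  19  18]
366 297 333 [148  20  17]
0.102 TCP+15 px [316.9522856  302.94350632] y=.007 [297.32061774 302.90999986]
0.066 TCP+15 px [317.48332602 268.44632923] y=.007 [301.65343027 268.42406813]
```

View pics/z6.png

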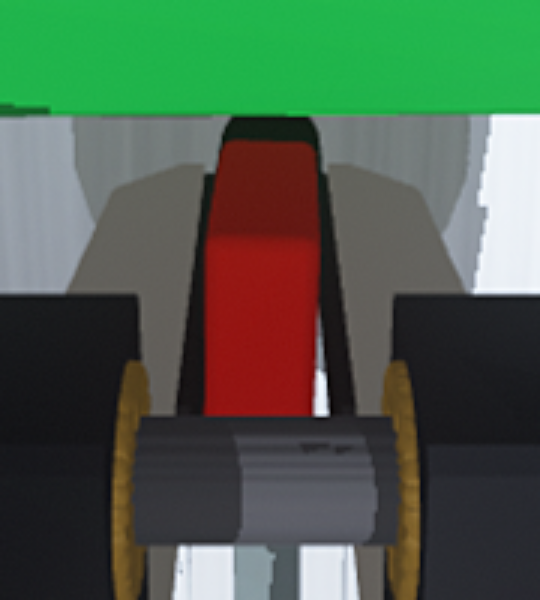

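The bar's front top edge is at row 309 and its front bottom at 276, against predictions of 303 and 268. So the stud axis sits about 2.8 mm behind the TCP, and I'll turn about the stud's own axis.

Run:
```python
from h import *
A=np.array([.0437,.0002]); off=np.array([-.0028,0]); R0=Ro.from_euler('xyz',OD)
fingers.command_gripper(0.0,25)
for a in np.radians(np.arange(15,91,15)):
    c=np.array([[np.cos(a),np.sin(a)],[-np.sin(a),np.cos(a)]])  # rotation by -a
    p=A-c@off
    manip.goto(S(p[0],p[1],.0685),(Ro.from_euler('z',-a)*R0).as_euler('xyz'))
    s=st(); 
    if np.abs(s['contact_force']).max()>25: print('force'); break
print(np.round(s['joints'],2),np.round(s['ft_torque'],2))
f=grab('wrist','w7.png');print([(l,inv(b)) for l in ('board_center','board_edge','stud_grip','stud_foot') for a,b in lm(f,'wrist',l)[:1]])
f=grab('scene');print([(l,inv(b)) for l in ('board_center','board_edge','stud_grip','stud_foot') for a,b in lm(f,'scene',l)[:1]])
```

```text
t 29.95 tcp_s [ 0.0465 -0.0005  0.0685] F [-1.3 -0.8  1. ] grip 0.167 ff 24.9
t 30.31 tcp_s [ 0.0462 -0.0012  0.0685] F [-0.1 -0.7  1.6] grip 0.169 ff 24.9
t 30.67 tcp_s [ 0.0458 -0.0018  0.0684] F [-1.   0.1  1.1] grip 0.164 ff 24.9
t 31.02 tcp_s [ 0.0452 -0.0022  0.0684] F [ 0.2 -0.1  0.8] grip 0.169 ff 24.9
t 31.38 tcp_s [ 0.0445 -0.0026  0.0685] F [-1.   0.3  0.6] grip 0.175 ff 24.9
t 31.74 tcp_s [ 0.0437 -0.0027  0.0685] F [1.1 1.1 1.1] grip 0.174 ff 24.9
[-0.14 -0.03  1.84  0.    1.33  1.36] [0.2  0.19 0.05]
[('board_center', array([0.0871, 0.0046, 0.0689])), ('stud_grip', array([ 0.0467, -0.0004,  0.0854])), ('stud_foot', array([0.0433, 0.0027, 0.0223]))]
[('board_center', array([0.0894, 0.0086, 0.0661])), ('board_edge', array([0.0798, 0.0044, 0.1146])), ('stud_grip', array([0.0454, 0.0019, 0.0844])), ('stud_foot', array([0.0426, 0.0005, 0.0214]))]
```

The turn was smooth with negligible force. I'll release with a narrow opening, rise straight up and check.

Run:
```python
from h import *
fingers.command_gripper(0.27); s=st(); manip.sleep(.2)
p=s['tool_pos'].copy()
print(manip.move_linear(p+[0,0,.06],v=.06,until_force=6)); st()
manip.move_linear(p+[0,0,.2],v=.2)
manip.move_linear([*S(-.04,0,.3)],v=.25); st()
f=grab('wrist','w8.png'); F=grab('side')
print([(l,inv(b)) for l in ('board_center','board_edge','stud_grip','stud_foot') for a,b in lm(f,'wrist',l)[:1]])
print([(l,inv(b)) for l in ('board_center','board_edge','stud_grip','stud_foot') for a,b in lm(F,'side',l)[:1]])
a=np.ascontiguousarray(F['image'][220:420,230:420,::-1]); cv2.imwrite('pics/m8.png',np.hstack([cv2.resize(a,(400,420)),cv2.resize(f['image'][:,:,::-1],(400,420))]))
```

```text
t 32.67 tcp_s [ 0.0437 -0.0026  0.0685] F [-0.3 -0.4  0.2] grip 0.272 ff 0.0
False
t 34.02 tcp_s [ 0.0437 -0.0024  0.128 ] F [ 0.1  0.5 -0.1] grip 0.268 ff 0.0
t 35.38 tcp_s [-4.030e-02  2.000e-04  2.987e-01] F [-0.   0.1 -0.5] grip 0.269 ff 0.0
[('board_center', array([0.089 , 0.0076, 0.069 ])), ('stud_grip', array([ 0.0461, -0.0034,  0.0802])), ('stud_foot', array([ 0.045 , -0.0008,  0.0201]))]
[('board_center', array([0.0875, 0.0075, 0.0683])), ('board_edge', array([0.0772, 0.0053, 0.1158])), ('stud_grip', array([0.0379, 0.0001, 0.0856])), ('stud_foot', array([0.0475, 0.0001, 0.0178]))]
```

View pics/m8.png

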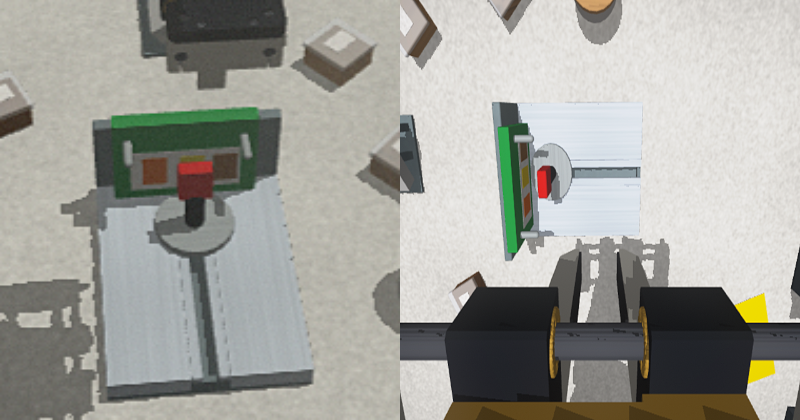

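The views show the board upright, the disc at its foot, and the bar across the slot (wrist crop 539–551, 168–195). I'll check the bar angle and the disc gap numerically.

Run:
```python
from h import *
f=grab('wrist'); hsv=cv2.cvtColor(f['image'],cv2.COLOR_RGB2HSV)
m=cv2.inRange(hsv,(0,190,110),(6,255,255)); 
cs=[c for c in cv2.findContours(m,0,1)[0] if cv2.contourArea(c)>80]
for c in cs:
    b=cv2.boxPoints(cv2.minAreaRect(c)); W=[inv(ray(f,q,.102)) for q in b]; print(np.round(b).tolist(),[w_.tolist()[:2] for w_ in W])
# disc: grey, find extreme column toward board along slot row: unproject profile at z=.030
for x in (.0,.004,.008,.012,.016): 
    u=px(f,S(x,0,.030)); print(x,np.round(u),f['image'][int(u[1]),int(u[0])])
```

```text
[[220.0, 192.0], [234.0, 191.0], [236.0, 225.0], [222.0, 226.0]] [[0.0484, -0.0193], [0.0356, -0.0203], [0.0352, 0.0117], [0.0483, 0.0127]]
0.0 [281. 199.] [141 157 165]
0.004 [277. 199.] [85 94 98]
0.008 [273. 199.] [198 205 207]
0.012 [270. 199.] [188 194 197]
0.016 [266. 199.] [188 194 197]
```

Run:
```python
from h import *
f=grab('wrist'); g=cv2.cvtColor(f['image'],cv2.COLOR_RGB2GRAY).astype(int)
for x in (-.04,-.07,-.09):
    ys=np.arange(-.02,.0201,.001); v=[g[tuple(np.round(px(f,S(x,y,.022))).astype(int)[::-1])] for y in ys]
    d=ys[np.array(v)<180]; print(x,d.min(),d.max())
# disc lateral extents at x=.0435
for x in (.03,.02):
    ys=np.arange(-.05,.0501,.002); v=[g[tuple(np.round(px(f,S(x,y,.030))).astype(int)[::-1])] for y in ys]; print(x,list(zip(np.round(ys*1000).astype(int).tolist(),[int(i) for i in v])))
F=grab('scene'); hsv=cv2.cvtColor(F['image'],cv2.COLOR_RGB2HSV); m=cv2.inRange(hsv,(0,190,80),(6,255,255)); m[:,:230]=0;m[:,300:]=0;m[:190]=0;m[320:]=0
ys,xs=np.where(m); print('scene red',xs.min(),xs.max(),ys.min(),ys.max(),'pred top corners',[np.round(px(F,S(.0437+a,b,.102)),1).tolist() for a in(-.007,.007) for b in(-.015,.015)],'bottom',[np.round(px(F,S(.0437-.007,b,.066)),1).tolist() for b in(-.015,.015)])
```

```text
-0.04 -0.005999999999999988 0.006000000000000023
-0.07 -0.005999999999999988 0.006000000000000023
-0.09 -0.006999999999999989 0.006000000000000023
0.03 [(-50, 229), (-48, 229), (-46, 230), (-44, 227), (-42, 230), (-40, 227), (-38, 230), (-36, 212), (-34, 157), (-32, 194), (-30, 193), (-28, 194), (-26, 194), (-24, 194), (-22, 194), (-20, 194), (-18, 194), (-16, 192), (-14, 192), (-12, 192), (-10, 193), (-8, 193), (-6, 194), (-4, 194), (-2, 198), (0, 204), (2, 169), (4, 107), (6, 114), (8, 152), (10, 113), (12, 117), (14, 118), (16, 117), (18, 118), (20, 117), (22, 116), (24, 112), (26, 113), (28, 115), (30, 118), (32, 119), (34, 145), (36, 136), (38, 238), (40, 231), (42, 227), (44, 226), (46, 229), (48, 227), (50, 228)]
0.02 [(-50, 228), (-48, 228), (-46, 230), (-44, 227), (-42, 229), (-40, 226), (-38, 227), (-36, 231), (-34, 232), (-32, 230), (-30, 115), (-28, 197), (-26, 197), (-24, 196), (-22, 198), (-20, 198), (-18, 198), (-16, 197), (-14, 195), (-12, 195), (-10, 194), (-8, 194), (-6, 194), (-4, 193), (-2, 192), (0, 191), (2, 191), (4, 193), (6, 192), (8, 193), (10, 193), (12, 192), (14, 192), (16, 190), (18, 190), (20, 190), (22, 190), (24, 192), (26, 157), (28, 155), (30, 204), (32, 225), (34, 228), (36, 228), (38, 228), (40, 228), (42, 227), (44, 226), (46, 228), (48, 227), (50, 227)]
scene red 240 245 240 250 pred top corners [[237.7, 249.8], [238.7, 238.4], [244.4, 249.7], [245.3, 238.2]] bottom [[240.1, 259.6], [241.0, 248.3]]
```

The bar is square across the slot to within about 2°. The disc lies flat in the slot at the board's foot, within about 1–2 mm. The board is upright. I'll hand it in.

```bash
python3 -c "
from h import *
print(order.sign_off()); st()"
```

```text
the job is handed in; nothing more can be done
None
the job is handed in; nothing more can be done
```

I handed the job in at about 36 s of the 72 s limit, but the interface gave no verdict: by my last camera checks the board stands upright against the fence, and the stud is in the slot with its disc at the board's foot, bar across the slot and released.

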